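# Lift the draining basket out of the dip tub and hold it level

### The job

Pinch the grip at the edge of the loose lid on the dip tub, tip the lid up so that it still leans on the opposite rim, then lift it off and lay it flat, right side up, on the free bench between the tub and the toolbox without dropping it. Then lift the wire basket, with the bearing ring still in it, by its top bar out of the tub, and finish while holding it still and level straight above the tub, its underside at least three centimetres clear of the rim, so that it can drain. Leave the jar, the oil can and the tape measure where they stand.

Things in the scene. Friction and masses are not known exactly. Their poses are not given: they have to be found in the camera images.
- tub: Grey sheet-steel dip tub, 140 x 140 x 110 mm (its x, y, z), walls and floor 4 mm, fixed. Origin: centre of its underside. Its x axis points away from the robot, give or take 35 degrees, y to the left. To its left 190 mm or more of bench are free, up to the red toolbox (from y = 0.50 on, 0.2 m high); the grinder's eye shields on the right reach out to x = 0.53, 0.13 to 0.24 m up.
- lid: Loose flat metal lid, plate 146 x 146 x 4 mm (x, y, z), 0.2 kg, lying on the tub's rim with its axes along the tub's. Origin: centre of the plate's underside (level with the rim when seated). Under it a skirt 10 mm deep fits inside the tub walls with 5 mm play all round; laid flat on the bench the lid rests on this skirt, origin 10 mm above the bench. Nothing fastens it. The bench begins at x = 0.34.
- lid_grip (a point): Grasp point on the lid's grip: an upright black plastic bar at the lid's near edge (-x, towards the robot), 12 mm thick (lid's x), 40 mm long (y), standing 38 mm above the plate's top. The point is 24 mm above the plate's top, at lid x -55 mm, 28 mm above the lid's origin. Axes as the lid's. Pinch it across its thickness. It is rigid with the lid, so a firm grip must be turned with the lid as it tips.
- lid_heel (a point): Point on the lid's underside where it leans on the far (+x) rim's outer edge when tipped: lid x +70 mm, level with the lid's origin; the lid pivots here about its y axis.
- basket: Wire basket 104 x 112 x 40 mm (x, y, z), 0.3 kg, standing loose on the tub's floor, axes along the tub's within a few degrees. Origin: centre of its underside. Its y axis runs along its top bar.
- basket_grip (a point): Middle of the basket's rigid top bar, 83 mm above the basket's underside: a flat steel bar running along the basket's y over its whole length, 12 mm thick (basket x), 18 mm high (from 74 to 92 mm above the underside), carried by a strap at each end. Pinch it across its thickness. Its top lies 14 mm below the tub's rim. Inside the tub about 50 mm is free on either side of the bar.
- bearing: Thick steel bearing ring, 62 mm across, 30 mm hole, 18 mm high, about 0.25 kg, lying loose in the basket. Origin: centre of its underside.
- jar: Clear jar of screws, 66 mm across, 80 mm high, standing to the right of the tub; origin at its underside. Leave it alone.
- oil_can: Oil can with a thin spout, 62 x 84 x 162 mm, standing to the right of the tub; origin at its underside. Leave it alone.
- tape_measure: Yellow tape measure, 36 x 93 x 68 mm, on the bench far to the right; origin at its underside. Leave it alone.
Not all that is in view belongs to the job. Several things have the shape of the tub; the one meant has the colours described above.

How it is judged:
On the way, in this order (a step that is already met when the one before it is completed fails the run):
1. the lid is tipped up by its grip (over 6 degrees) while it still leans on the opposite rim (angle between lid's own z axis and vertical above 0.11 rad and z of lid_heel in the frame of tub between 0.095 and 0.118 m and horizontal distance between lid_heel and tub below 0.11 m and contact force between the fingers and lid above 0.3 N), for 0.1 s.
2. the lid lies flat on the bench to the left of the tub, right side up and let go (height (world z) of lid below 0.018 m and angle between lid's own z axis and vertical below 0.06 rad and contact force between lid and tub below 0.05 N and contact force between the fingers and lid below 0.05 N and y of lid in the frame of tub above 0.05 m), for 0.3 s.
At the end, for the whole second after the job is handed in: The gripper holds the basket still, level within 7 degrees, its middle within 50 mm of above the tub's middle and its underside at least 20 mm above the rim, touching neither tub nor lid, with the bearing ring in it; the lid lies flat and released on the bench to the left of the tub (all of step 2 and z of bearing in the frame of basket below 0.03 m and horizontal distance between bearing and basket below 0.05 m and z of basket in the frame of tub above 0.13 m and horizontal distance between basket and tub below 0.05 m and angle between basket's own z axis and vertical below 0.12 rad and linear speed of basket below 0.03 m/s and angular speed of basket below 0.15 rad/s and contact force between the fingers and basket above 2 N and contact force between basket and tub below 0.05 N and contact force between basket and lid below 0.05 N); the arm keeps its last pose, push and grip.
It fails at once if the basket is tipped more than 23 degrees (angle between basket's own z axis and vertical above 0.4 rad).
It fails at once if the bearing ring leaves the basket (distance between bearing and basket above 0.09 m).
It fails at once if the lid is dropped (linear speed of lid above 0.7 m/s and contact force between the fingers and lid below 0.05 N).
It fails at once if the jar, oil can or tape measure is shifted by more than 30 mm (distance of any of jar, oil_can, tape_measure from where it was at the start of the episode above 0.03 m).
It also fails if it takes over 54 s, if anything falls off the work surface, if the arm or the gripper's body presses on something with over 40 N, if the wrist force passes 120 N, or if a joint passes its speed limit or range.

### The arm

A 6-joint arm with a two-finger parallel gripper is mounted at the origin on a cart in front of the work surface, level with it; the furniture and walls round the work are solid. World frame = base frame: x ahead of the robot, y to its left, z up, the work surface at z = 0. Lengths are in m, angles in rad, forces in N, time in s.
With the tool pointing down it reaches from about 0.35 to 0.85 m from the base axis. Payload 8.1 kg.
Tool frame: the origin (TCP) lies at the centre of the arm's flange, where the gripper is bolted on; the fingertips stand 186 mm ahead of it and the grasp point (between the pads) lies 167 mm ahead of it; z points along the fingers, y is the line along which they close (so a half turn about z gives the same grasp; the last joint's range is limited). The gripper opens to 93 mm and grips with 3 to 60 N. Pads are 15 mm wide; open, the fingers measure 128 mm over their backs; the gripper's body (75 mm by 188 mm) begins 65 mm behind the grasp point.
Start: joints at [1.176, 0.13, 1.488, -0, 1.523, -0.085], TCP at [0.183, 0.571, 0.405] pointing down, gripper open.
Joint ranges: [-2.96, 2.96], [-0.89, 2.26], [0.02, 2.5], [-1.34, 4.48], [0, 2.73], [-2.66, 2.66]. Speed limits (rad/s): [2.39, 2.39, 2.79, 3.14, 3.14, 3.14].

### API

Orientations are given as a rotation vector (axis times angle).
In Python, from plant import read_state, read_camera, camera_params, robot gives the robot as it stands.
- The arm moves only by the tool carry_out, never from a script. Its argument "targets" is a list of rows, each an object of numbers: "hand": the opening in per cent of the stroke, from 0 (shut) to 100 (fully open); "x", "y", "z": the shift along the tool's x, y, z in m; "ax", "ay", "az": the turn, a rotation vector about the tool's x, y, z in rad. In form: [{"hand": .., "x": .., "y": .., "z": .., "ax": .., "ay": .., "az": ..}, ...]. A call has 1 to 8 rows; each row is the pose to reach, as a shift and turn from the pose commanded when the call began, along the tool's axes at that moment; what a row does not reach only later rows make up. A row lasts 1/8 s, in which the tool goes at most 62.5 mm and 10.7 degrees, less where a joint would pass 70% of its speed; a pose out of reach is approached as far as the arm can. A call with a gripper value outside its range is refused whole. The fingers move at their own pace and stop on an object; "newtons" is the grip in N (left out, the last holds). Time passes only in rows, so rows that repeat a pose let the fingers close. It gives the time, the measured TCP pose, the force, the opening and the grip force at its end, in the units of the state.
- read_state(): the state, without advancing time (a new reading comes with each control period).
- read_camera(name): name is "scene" or "top" or "wrist"; returns (picture, depth): 480x640x3 uint8, blue, green, red; 480x640 float32, m along the optical axis (not along the pixel's ray), 0 where there is no reading.
- camera_params(name): a dict with "fx", "fy", "cx", "cy" (pixels), "k1" (the pictures are not rectified: a ray, as slopes to the right and down, at radius r is drawn at 1 + k1 r^2 times it, then the intrinsics apply), "position" and "rotation" of the camera in the world. Camera axes: x right, y up, looking along -z (the intrinsics and any distortion apply to the point x, -y, -z); pixel columns grow to the right and rows downward; lengths in m; the calibration is good to about 2 mm. A picture is of the moment at which its call begins: read the wrist's pose just before it. camera_params takes no time and is no camera call; for the wrist camera it gives the pose at the moment of the call.
- robot.close_job(): hands the job in; it is judged then, once.
The state is a dict: "t": time; "q": joint angles; "dq": joint speeds; "joint_torque": joint torques, N m; "tool_pos": TCP position; "orientation": TCP orientation; "force": force on the tool from outside, world axes, zero at the start; "wrist_torque": the same for the moment, N m; "opening": finger opening in m; "gripper_force": force on a finger pad.
Only numpy, scipy, OpenCV 4.12 (cv2) and the standard library are available. Lean on these libraries where they do the work, as an engineer would, in place of code of your own. Each camera call takes 0.05 s, during which the arm holds its last target. There are 200 camera calls.

## Working session

There is one attempt and no reset: what is moved stays moved. The work goes in short steps, Python scripts to look and compute and a tool call to move; the robot and the scene stay as the last step left them, time stands still between calls to the robot, and variables do not carry over. Pictures are saved under pics/ and viewed, at most 10 in all, crops included, and the job is handed in when it is done.

Besides the shell and the picture viewer there is one more tool, called after ">>>" as name(argument=value, ...) on one line, values as JSON. carry_out: Moves the arm, as the interface text tells. Its arguments: {"type":"object","properties":{"targets":{"type":"array","items":{"type":"object","properties":{"hand":{"type":"number"},"x":{"type":"number"},"y":{"type":"number"},"z":{"type":"number"},"ax":{"type":"number"},"ay":{"type":"number"},"az":{"type":"number"}}}},"newtons":{"type":"number"}},"required":["targets"]}

```bash
ls; mkdir -p pics; cat > h.py <<'E'
import numpy as np, cv2
from scipy.spatial.transform import Rotation as R
from plant import read_state, read_camera, camera_params, robot
def cloud(name):
    p=camera_params(name); im,d=read_camera(name)
    v,u=np.mgrid[0:480,0:640]
    K=np.array([[p['fx'],0,p['cx']],[0,p['fy'],p['cy']],[0,0,1.]])
    n=cv2.undistortPoints(np.stack([u.ravel(),v.ravel()],1).astype(np.float64)[:,None],K,np.array([p['k1'],0,0,0.]))[:,0].reshape(480,640,2)
    c=np.stack([n[...,0]*d,-n[...,1]*d,-d],-1)
    Rm=np.array(p['rotation']); Rm=Rm if Rm.shape==(3,3) else R.from_rotvec(Rm).as_matrix()
    w=c@Rm.T+np.array(p['position']); w[d==0]=np.nan
    return im,d,w
E
python3 - <<'E'
from h import *
s=read_state();print(s)
for n in ('top','scene'):
    im,d,w=cloud(n); cv2.imwrite(f'pics/{n}0.png',im); np.savez(f'{n}0.npz',im=im,w=w)
    p=camera_params(n);print(n,p)
E
```

```text
pics
{'t': 0.0, 'q': array([ 1.17558819e+00,  1.31159831e-01,  1.48927918e+00, -1.20664426e-05,
        1.52300992e+00, -8.54075606e-02]), 'dq': array([-0.00085388,  0.00074913, -0.00143123, -0.00198601, -0.00176486,
       -0.00062324]), 'joint_torque': array([-9.29426897e-04, -5.59825337e+01, -4.91772437e+01,  7.67216971e-02,
        3.48515657e-02, -2.50577214e-04]), 'tool_pos': array([0.18281678, 0.57122635, 0.40368799]), 'orientation': array([-4.84622428e-01, -3.10355205e+00,  2.83616625e-03]), 'force': array([ 0.26567779,  0.74323857, -0.22651943]), 'wrist_torque': array([-0.01288879,  0.0255277 , -0.03023386]), 'gripper_force': 0.0, 'opening': 0.09291248197445041}
top {'fx': 439.51007632408874, 'fy': 439.51007632408874, 'cx': 314.34377183862443, 'cy': 237.3959466722457, 'k1': -0.0981123205923168, 'position': array([ 0.29392023, -0.16495837,  1.26575374]), 'rotation': array([ 0.17624427, -0.15858032, -1.47077096])}
scene {'fx': 439.96637406681526, 'fy': 439.96637406681526, 'cx': 322.1150867567065, 'cy': 240.67338334577803, 'k1': -0.07819596341013021, 'position': array([-0.07173576, -0.66022375,  0.99619382]), 'rotation': array([ 0.68470631, -0.31876182, -0.87892362])}
```

View pics/top0.png

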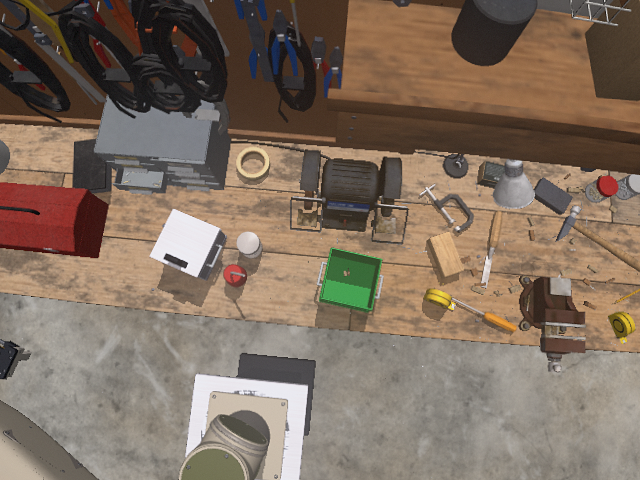

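View pics/scene0.png

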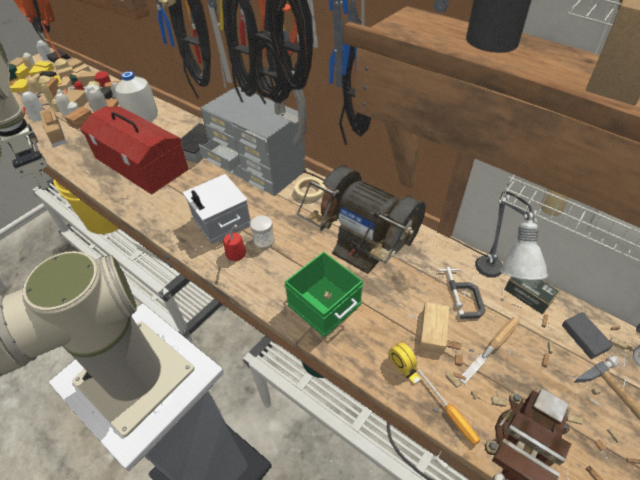

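The top view shows the lidded grey tub at about (188,243), with its black grip at (175,260). The jar is at (249,243), the oil can at (235,275) and the toolbox on the left up to (105,230). The green tub at (350,280) is a decoy.

```bash
python3 - <<'E'
from h import *
for n,(u0,u1,v0,v1) in (('top',(140,230,200,285)),('scene',(180,255,170,245))):
    f=np.load(n+'0.npz'); w=f['w'][v0:v1,u0:u1].reshape(-1,3); im=f['im'][v0:v1,u0:u1].reshape(-1,3).astype(int)
    m=(w[:,2]>.104)&(w[:,2]<.124)&(im.min(1)>120)
    pts=w[m]; r=cv2.minAreaRect(pts[:,:2].astype(np.float32)*1000)
    print(n,m.sum(),'plate z',np.median(pts[:,2]),r, cv2.boxPoints(r).round())
    b=(im.max(1)<70)&(w[:,2]>.125)&(w[:,2]<.17); q=w[b]
    print('grip',b.sum(),np.median(q,0),cv2.minAreaRect(q[:,:2].astype(np.float32)*1000),np.percentile(q[:,2],[5,50,95]))
f=np.load('top0.npz');w=f['w']
print('can',w[275,235],'jar',w[243,249],'toolbox',w[245,100],w[195,92])
for rv in ([-.4846,-3.1036,.0028],): print(R.from_rotvec(rv).as_matrix().round(3))
E
```

```text
top 2652 plate z 0.1149309026647719 ((500.19140625, 208.37509155273438), (148.2153778076172, 147.39527893066406), 72.77531433105469) [[408. 159.]
 [549. 116.]
 [593. 257.]
 [452. 301.]]
grip 75 [0.44493106 0.2211724  0.15200129] ((446.26824951171875, 223.53977966308594), (38.946712493896484, 11.576096534729004), 70.11493682861328) [0.13414813 0.15200129 0.15595089]
scene 1446 plate z 0.1114472487550901 ((497.4061279296875, 205.7938232421875), (151.4975128173828, 146.50955200195312), 72.71990203857422) [[405. 155.]
 [545. 112.]
 [590. 256.]
 [450. 300.]]
grip 44 [0.44006661 0.21501557 0.14406215] ((441.3790283203125, 218.8023681640625), (31.54330062866211, 7.549808502197266), 71.91868591308594) [0.12578009 0.14406215 0.14987072]
can [0.42983366 0.06848847 0.06808467] jar [0.52023513 0.03894003 0.08080944] toolbox [ 0.48730178  0.50535253 -0.00357567] [0.61037065 0.49959328 0.10852392]
[[-0.952  0.305 -0.001]
 [ 0.305  0.952 -0.002]
 [ 0.    -0.002 -1.   ]]
```

>>> carry_out(targets=[{"hand":100,"x":-0.357,"y":-0.251,"z":0.0,"az":1.56},{"hand":100,"x":-0.357,"y":-0.251,"z":0.0,"az":1.56},{"hand":100,"x":-0.357,"y":-0.251,"z":0.0,"az":1.56},{"hand":100,"x":-0.357,"y":-0.251,"z":0.0,"az":1.56},{"hand":100,"x":-0.357,"y":-0.251,"z":0.0,"az":1.56},{"hand":80,"x":-0.357,"y":-0.251,"z":0.0,"az":1.56},{"hand":60,"x":-0.357,"y":-0.251,"z":0.0,"az":1.56},{"hand":60,"x":-0.357,"y":-0.251,"z":0.0,"az":1.56}], newtons=40)

```text
schema error: expected keys hand, x, y, z, ax, ay, az
```

>>> carry_out(targets=[{"hand":60,"az":0.2},{"hand":60,"az":0.2},{"hand":60,"az":0.2}])

```text
schema error: expected keys hand, x, y, z, ax, ay, az
```

>>> carry_out(targets=[{"hand":100,"x":-0.357,"y":-0.251,"z":0.0,"ax":0,"ay":0,"az":1.56},{"hand":100,"x":-0.357,"y":-0.251,"z":0.0,"ax":0,"ay":0,"az":1.56},{"hand":100,"x":-0.357,"y":-0.251,"z":0.0,"ax":0,"ay":0,"az":1.56},{"hand":100,"x":-0.357,"y":-0.251,"z":0.0,"ax":0,"ay":0,"az":1.56},{"hand":100,"x":-0.357,"y":-0.251,"z":0.0,"ax":0,"ay":0,"az":1.56},{"hand":60,"x":-0.357,"y":-0.251,"z":0.0,"ax":0,"ay":0,"az":1.56},{"hand":60,"x":-0.357,"y":-0.251,"z":0.0,"ax":0,"ay":0,"az":1.56},{"hand":60,"x":-0.357,"y":-0.251,"z":0.0,"ax":0,"ay":0,"az":1.56}], newtons=40)

```text
t: 1.1
tool_pos: [0.4484, 0.2199, 0.4043]
orientation: [2.481, 1.925, -0.001]
force: [-0.3, 0.3, -0.3]
opening: 0.0675
gripper_force: 0.0
```

```bash
cat >> h.py <<'E'
def totool(dw):
    return R.from_rotvec(read_state()['orientation']).as_matrix().T@np.asarray(dw)
E
python3 - <<'E'
from h import *
s=read_state(); print(s['tool_pos'],R.from_rotvec(s['orientation']).as_matrix().round(3))
im,d,w=cloud('wrist'); cv2.imwrite('pics/w1.png',im); np.savez('w1.npz',im=im,w=w)
f=w.reshape(-1,3); c=im.reshape(-1,3).astype(int)
near=(np.abs(f[:,0]-.45)<.06)&(np.abs(f[:,1]-.22)<.06)
b=near&(f[:,2]>.143)&(f[:,2]<.165); q=f[b]; print('griptop',b.sum(),q.mean(0),cv2.minAreaRect(q[:,:2].astype(np.float32)*1000) if b.sum() else '')
p=(f[:,2]>.105)&(f[:,2]<.122); r=cv2.minAreaRect(f[p][:,:2].astype(np.float32)*1000);print('plate',p.sum(),np.median(f[p][:,2]),r,cv2.boxPoints(r).round())
E
```

```text
[0.44838772 0.21994154 0.40428857] [[ 0.248  0.969 -0.   ]
 [ 0.969 -0.248 -0.001]
 [-0.001  0.    -1.   ]]
griptop 1019 [0.447517   0.22538183 0.15052603] ((447.1724853515625, 224.22805786132812), (40.28289794921875, 11.946868896484375), 72.55695343017578)
plate 34707 0.11314109266097205 ((562.280517578125, 207.33627319335938), (329.14990234375, 226.26687622070312), 13.167268753051758) [[376. 280.]
 [428.  60.]
 [748. 135.]
 [697. 355.]]
```

View pics/w1.png

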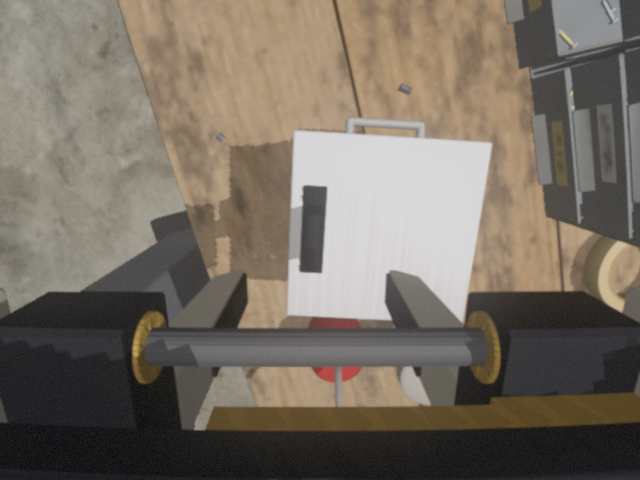

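The wrist view shows the grip at about (313,229) on the lid, with the gripper a little right of it and turned 3° short. I'll correct both and go down.

>>> carry_out(targets=[{"hand":60,"x":0.004,"y":-0.0025,"z":0.05,"ax":0,"ay":0,"az":0.052},{"hand":60,"x":0.004,"y":-0.0025,"z":0.08,"ax":0,"ay":0,"az":0.052},{"hand":60,"x":0.004,"y":-0.0025,"z":0.098,"ax":0,"ay":0,"az":0.052},{"hand":60,"x":0.004,"y":-0.0025,"z":0.098,"ax":0,"ay":0,"az":0.052},{"hand":60,"x":0.004,"y":-0.0025,"z":0.098,"ax":0,"ay":0,"az":0.052}])

```text
t: 1.78
tool_pos: [0.4454, 0.2284, 0.3082]
orientation: [2.519, 1.877, 0.003]
force: [0.3, 0.3, 0.0]
opening: 0.0557
gripper_force: 0.0
```

>>> carry_out(targets=[{"hand":0,"x":-0.003,"y":0.0005,"z":0.002,"ax":0,"ay":0,"az":0.012},{"hand":0,"x":-0.003,"y":0.0005,"z":0.002,"ax":0,"ay":0,"az":0.012},{"hand":0,"x":-0.003,"y":0.0005,"z":0.002,"ax":0,"ay":0,"az":0.012},{"hand":0,"x":-0.003,"y":0.0005,"z":0.002,"ax":0,"ay":0,"az":0.012},{"hand":0,"x":-0.003,"y":0.0005,"z":0.002,"ax":0,"ay":0,"az":0.012},{"hand":0,"x":-0.003,"y":0.0005,"z":0.002,"ax":0,"ay":0,"az":0.012},{"hand":0,"x":-0.003,"y":0.0005,"z":0.002,"ax":0,"ay":0,"az":0.012},{"hand":0,"x":-0.003,"y":0.0005,"z":0.002,"ax":0,"ay":0,"az":0.012}], newtons=40)

```text
t: 2.78
tool_pos: [0.4446, 0.225, 0.3048]
orientation: [2.531, 1.861, 0.0]
force: [1.3, -0.4, 0.5]
opening: 0.012
gripper_force: 40.0
```

>>> carry_out(targets=[{"hand":0,"x":0,"y":0.006,"z":-0.0036,"ax":0.03,"ay":0,"az":0},{"hand":0,"x":0,"y":0.012,"z":-0.007,"ax":0.06,"ay":0,"az":0},{"hand":0,"x":0,"y":0.018,"z":-0.0105,"ax":0.09,"ay":0,"az":0},{"hand":0,"x":0,"y":0.0242,"z":-0.0136,"ax":0.12,"ay":0,"az":0},{"hand":0,"x":0,"y":0.0348,"z":-0.0183,"ax":0.17,"ay":0,"az":0},{"hand":0,"x":0,"y":0.0348,"z":-0.0183,"ax":0.17,"ay":0,"az":0},{"hand":0,"x":0,"y":0.0348,"z":-0.0183,"ax":0.17,"ay":0,"az":0},{"hand":0,"x":0,"y":0.0348,"z":-0.0183,"ax":0.17,"ay":0,"az":0}])

```text
t: 3.78
tool_pos: [0.4778, 0.2146, 0.3231]
orientation: [-2.419, -1.778, 0.15]
force: [2.1, -0.1, 1.2]
opening: 0.012
gripper_force: 40.0
```

```bash
python3 - <<'E'
from h import *
s=read_state(); print(s['tool_pos'],s['force'],s['wrist_torque'],s['opening']);print(R.from_rotvec(s['orientation']).as_matrix().round(3))
im,d,w=cloud('scene'); np.savez('s2.npz',im=im,w=w)
f=w[150:250,170:265].reshape(-1,3); c=im[150:250,170:265].reshape(-1,3).astype(int)
p=(f[:,2]>.10)&(f[:,2]<.17)&(c.min(1)>120)&(f[:,0]<.6)&(f[:,0]>.38)
q=f[p]; 
for _ in range(4):
    A=np.c_[q[:,:2],np.ones(len(q))]; k=np.linalg.lstsq(A,q[:,2],rcond=None)[0]; r=np.abs(A@k-q[:,2]); q=q[r<max(.004,np.median(r)*2)]
print(len(q),k,'tilt',np.degrees(np.arctan(np.hypot(*k[:2]))), 'dir',np.degrees(np.arctan2(-k[1],-k[0])),'z at heel',k@[.499+.07*.955,.207-.07*.296,1]-.004)
E
```

```text
[0.47778868 0.21461352 0.32312726] [ 2.11436516 -0.10820281  1.24044599] [-0.37407611 -0.73236335  0.04155607] 0.012035999715743848
[[ 0.298  0.941 -0.16 ]
 [ 0.954 -0.294  0.05 ]
 [ 0.    -0.168 -0.986]]
1155 [-0.16160958  0.03488024  0.19624716] tilt 9.387837809149454 dir -12.17934069445834 z at heel 0.10729786799400808
```

>>> carry_out(targets=[{"hand":0,"x":0,"y":-0.004,"z":-0.024,"ax":0,"ay":0,"az":0},{"hand":0,"x":0,"y":-0.009,"z":-0.053,"ax":0,"ay":0,"az":0},{"hand":0,"x":0,"y":-0.0134,"z":-0.079,"ax":0,"ay":0,"az":0},{"hand":0,"x":0,"y":-0.0134,"z":-0.079,"ax":-0.05,"ay":0,"az":0},{"hand":0,"x":0,"y":-0.0134,"z":-0.079,"ax":-0.11,"ay":0,"az":0},{"hand":0,"x":0,"y":-0.0134,"z":-0.079,"ax":-0.17,"ay":0,"az":0},{"hand":0,"x":0,"y":-0.0134,"z":-0.079,"ax":-0.17,"ay":0,"az":0}])

```text
t: 4.7
tool_pos: [0.4769, 0.2149, 0.4024]
orientation: [-2.53, -1.861, 0.003]
force: [-1.0, -0.3, -1.5]
opening: 0.0119
gripper_force: 40.0
```

```bash
python3 - <<'E'
from h import *
s=read_state(); print(s['tool_pos'],s['force'],s['opening']);print(R.from_rotvec(s['orientation']).as_matrix().round(3))
tub=np.array([.499,.207]);Rt=np.array([[.955,.296],[-.296,.955]])
g=tub+[.183*.296-.055*.955,.183*.955+.055*.296]; print('grip target',g,totool(np.r_[g,.3]-s['tool_pos']))
w=np.load('w1.npz')['w'].reshape(-1,3); t=(w[:,:2]-tub)@Rt.T
m=(np.abs(t[:,0])<.05)&(t[:,1]>.075)&(t[:,1]<.2)&(w[:,2]>.02)&(w[:,2]<.13); print('handle',m.sum(),np.percentile(t[m,1],[5,95,100]),np.median(w[m,2]))
im,d,w=cloud('scene'); np.savez('s3.npz',im=im,w=w)
f=w[100:250,150:300].reshape(-1,3); c=im[100:250,150:300].reshape(-1,3).astype(int)
p=(f[:,2]>.15)&(f[:,2]<.24)&(c.min(1)>120)&(f[:,0]<.62)&(f[:,0]>.38)&(np.abs(f[:,1]-.2)<.12)
q=f[p]
for _ in range(5):
    A=np.c_[q[:,:2],np.ones(len(q))]; k=np.linalg.lstsq(A,q[:,2],rcond=None)[0]; r=np.abs(A@k-q[:,2]); q=q[r<max(.004,np.median(r)*2)]
print(len(q),k,q.mean(0),cv2.minAreaRect(q[:,:2].astype(np.float32)*1000))
E
```

```text
[0.47692004 0.21485634 0.40235295] [-1.00740522 -0.27833329 -1.48212591] 0.011901322284568742
[[ 0.297  0.955 -0.002]
 [ 0.955 -0.297 -0.   ]
 [-0.001 -0.002 -1.   ]]
grip target [0.500643 0.398045] [ 0.18203873 -0.03167203  0.10225348]
handle 1747 [0.07568193 0.09480167 0.10051002] 0.11285721034775814
1278 [-0.00430625  0.00153527  0.20983739] [0.53153186 0.18522572 0.20783285] ((526.9107055664062, 196.90823364257812), (150.7745361328125, 149.75253295898438), 72.34162902832031)
```

>>> carry_out(targets=[{"hand":0,"x":0.03,"y":-0.005,"z":0,"ax":0,"ay":0,"az":0},{"hand":0,"x":0.08,"y":-0.013,"z":0,"ax":0,"ay":0,"az":0},{"hand":0,"x":0.13,"y":-0.022,"z":0,"ax":0,"ay":0,"az":0},{"hand":0,"x":0.17,"y":-0.03,"z":0.02,"ax":0,"ay":0,"az":0},{"hand":0,"x":0.182,"y":-0.032,"z":0.06,"ax":0,"ay":0,"az":0},{"hand":0,"x":0.182,"y":-0.032,"z":0.105,"ax":0,"ay":0,"az":0},{"hand":0,"x":0.182,"y":-0.032,"z":0.145,"ax":0,"ay":0,"az":0},{"hand":0,"x":0.182,"y":-0.032,"z":0.17,"ax":0,"ay":0,"az":0}])

```text
t: 5.75
tool_pos: [0.5003, 0.3977, 0.2308]
orientation: [-2.53, -1.86, 0.008]
force: [-25.0, 11.6, 54.9]
opening: 0.0132
gripper_force: 40.4
```

>>> carry_out(targets=[{"hand":0,"x":0,"y":0,"z":0.01,"ax":0,"ay":0,"az":0},{"hand":0,"x":0,"y":0,"z":0.018,"ax":0,"ay":0,"az":0},{"hand":0,"x":0,"y":0,"z":0.023,"ax":0,"ay":0,"az":0},{"hand":0,"x":0,"y":0,"z":0.026,"ax":0,"ay":0,"az":0},{"hand":0,"x":0,"y":0,"z":0.026,"ax":0,"ay":0,"az":0},{"hand":0,"x":0,"y":0,"z":0.026,"ax":0,"ay":0,"az":0}])

```text
t: 6.5
tool_pos: [0.4996, 0.4047, 0.2175]
orientation: [-2.52, -1.858, -0.011]
force: [-44.1, 12.5, 63.1]
opening: 0.0187
gripper_force: 72.4
```

Contact came earlier than expected, so I'm looking before I move further.

```bash
python3 - <<'E'
from h import *
im,d,w=cloud('top'); np.savez('t4.npz',im=im,w=w)
im2,d2,w2=cloud('scene'); np.savez('s4.npz',im=im2,w=w2)
a=cv2.resize(im[150:320,60:260],(400,340)); b=cv2.resize(im2[90:260,90:290],(400,340))
cv2.imwrite('pics/c4.png',np.hstack([a,b]))
E
```

```text
(no output)
```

View pics/c4.png

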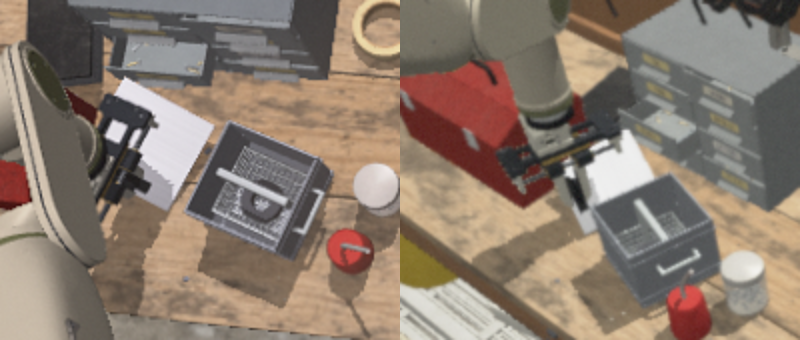

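The crop shows the lid over the free bench at left-crop (165,150), close to an open drawer of the cabinet at (160,60). The tub stands open with the basket bar at (250,185). I'll measure the lid and its neighbours.

```bash
python3 - <<'E'
from h import *
tub=np.array([.499,.207]);Rt=np.array([[.955,.296],[-.296,.955]])
f=np.load('top0.npz'); w=f['w'].reshape(-1,3); 
m=(w[:,2]>.015)&(w[:,0]>.35)&(w[:,0]<.75)&(w[:,1]>.31)&(w[:,1]<.56)
g={}
for p in w[m]:
    k=(round(p[0]/.02)*2,round(p[1]/.02)*2); g[k]=max(g.get(k,0),p[2])
ys=range(56,30,-2); print('x\\y',list(ys))
for x in range(36,76,2): print(x,[int(1000*g.get((x,y),0)) for y in ys])
for n in('t4','s4'):
    f=np.load(n+'.npz'); w=f['w'].reshape(-1,3); c=f['im'].reshape(-1,3).astype(int)
    q=w[(c.min(1)>150)&(w[:,2]<.12)&(w[:,2]>.0)&(w[:,0]>.42)&(w[:,0]<.66)&(w[:,1]>.28)&(w[:,1]<.5)]
    q=q[q[:,2]>.008]
    for _ in range(6):
        A=np.c_[q[:,:2],np.ones(len(q))]; k=np.linalg.lstsq(A,q[:,2],rcond=None)[0]; r=np.abs(A@k-q[:,2]); q=q[r<max(.004,np.median(r)*2)]
    print(n,len(q),k,q.mean(0),q.min(0),q.max(0),cv2.boxPoints(cv2.minAreaRect(q[:,:2].astype(np.float32)*1000)).round())
s=read_state();print(s['force'],s['wrist_torque'],s['q'],s['joint_torque'])
E
```

```text
x\y [56, 54, 52, 50, 48, 46, 44, 42, 40, 38, 36, 34, 32]
36 [0, 0, 0, 0, 0, 0, 0, 0, 0, 0, 0, 0, 0]
38 [0, 0, 0, 0, 0, 0, 0, 0, 0, 0, 0, 0, 0]
40 [0, 0, 0, 0, 0, 0, 0, 0, 0, 0, 0, 0, 0]
42 [0, 0, 0, 0, 0, 0, 0, 0, 0, 0, 0, 0, 0]
44 [143, 144, 144, 141, 0, 0, 0, 0, 0, 0, 0, 0, 0]
46 [152, 157, 154, 153, 0, 0, 0, 0, 0, 0, 0, 0, 0]
48 [162, 165, 164, 164, 0, 0, 0, 0, 0, 0, 0, 0, 0]
50 [169, 173, 172, 171, 0, 0, 0, 0, 0, 0, 0, 0, 0]
52 [173, 171, 173, 172, 0, 0, 0, 0, 0, 0, 0, 0, 0]
54 [172, 172, 172, 172, 0, 0, 0, 0, 0, 0, 0, 0, 0]
56 [171, 170, 173, 172, 0, 0, 0, 0, 0, 0, 0, 0, 0]
58 [164, 165, 165, 164, 0, 0, 0, 0, 0, 0, 0, 0, 0]
60 [155, 158, 154, 153, 0, 0, 0, 0, 0, 0, 0, 0, 0]
62 [143, 143, 145, 142, 0, 0, 0, 0, 0, 0, 0, 0, 0]
64 [65, 62, 64, 56, 0, 0, 117, 115, 117, 118, 117, 119, 118]
66 [64, 64, 65, 64, 0, 0, 107, 77, 70, 70, 73, 76, 77]
68 [63, 67, 65, 64, 0, 0, 233, 217, 227, 224, 228, 238, 235]
70 [65, 65, 64, 63, 0, 213, 239, 240, 239, 241, 239, 239, 239]
72 [64, 66, 64, 64, 0, 231, 239, 242, 242, 240, 242, 241, 239]
74 [65, 63, 67, 0, 0, 233, 241, 240, 240, 239, 242, 240, 239]
t4 1141 [ 0.35261561  0.22394894 -0.24003337] [0.56332655 0.37117632 0.0417289 ] [0.47135766 0.30134948 0.00880819] [0.64538136 0.45060551 0.08456511] [[465. 349.]
 [597. 299.]
 [647. 430.]
 [514. 480.]]
s4 587 [ 0.35064596  0.21108912 -0.23632022] [0.57152738 0.39357013 0.04716192] [0.47104008 0.3338321  0.00878584] [0.64258057 0.46338093 0.07876437] [[469. 358.]
 [634. 327.]
 [655. 443.]
 [490. 474.]]
[-44.77089953  12.97458456  62.15785791] [ 1.2029952   5.50213609 -0.73505088] [0.59781008 0.39453732 1.53111522 0.0119437  1.20910788 0.89397477] [-23.54508162 -31.24218464 -30.10846496 -10.42916536  -9.41868693
  -0.7664362 ]
```

The lid's far corner came down on the open drawer front at x≈0.63. I'll back off, raise it, and then set it down nearer the robot.

>>> carry_out(targets=[{"hand":0,"x":0,"y":-0.01,"z":-0.015,"ax":0,"ay":0,"az":0},{"hand":0,"x":0,"y":-0.02,"z":-0.03,"ax":0,"ay":0,"az":0},{"hand":0,"x":0,"y":-0.03,"z":-0.045,"ax":0,"ay":0,"az":0},{"hand":0,"x":0,"y":-0.04,"z":-0.065,"ax":0,"ay":0,"az":0},{"hand":0,"x":0,"y":-0.05,"z":-0.085,"ax":0,"ay":0,"az":0},{"hand":0,"x":0,"y":-0.05,"z":-0.09,"ax":0,"ay":0,"az":0},{"hand":0,"x":0,"y":-0.05,"z":-0.09,"ax":0,"ay":0,"az":0}])

```text
t: 7.48
tool_pos: [0.4541, 0.4128, 0.2978]
orientation: [2.531, 1.861, 0.002]
force: [1.1, -0.2, -2.3]
opening: 0.0121
gripper_force: 40.0
```

```bash
cat > lid.py <<'E'
from h import *
s=read_state(); print(s['tool_pos'],s['force'],s['wrist_torque'],s['opening']); Rm=R.from_rotvec(s['orientation']).as_matrix(); print(Rm.round(3))
g=s['tool_pos']+Rm@[0,0,.167]; print('grasp',g)
for n in('top','scene'):
    im,d,w0=cloud(n); np.savez('l_'+n+'.npz',im=im,w=w0); w=w0.reshape(-1,3); c=im.reshape(-1,3).astype(int)
    q=w[(c.min(1)>120)&(w[:,2]>.01)&(w[:,2]<g[2]+.06)&(w[:,0]>g[0]-.05)&(w[:,0]<g[0]+.16)&(np.abs(w[:,1]-g[1])<.12)&(w[:,0]<.62)&(w[:,1]<.5)]
    rng=np.random.default_rng(0); best=None
    for _ in range(300):
        a=q[rng.choice(len(q),3)]; nn=np.cross(a[1]-a[0],a[2]-a[0]); nn/=np.linalg.norm(nn)+1e-12
        k=np.abs((q-a[0])@nn)<.004
        if abs(nn[2])>.8 and (best is None or k.sum()>best.sum()): best=k
    q=q[best]; A=np.c_[q[:,:2],np.ones(len(q))]; k=np.linalg.lstsq(A,q[:,2],rcond=None)[0]
    N=np.array([-k[0],-k[1],1]);N/=np.linalg.norm(N)
    print(n,len(q),'normal in tool',(Rm.T@N).round(3),'tilt',np.degrees(np.arccos(N[2])),'lo',q.min(0),'hi',q.max(0),cv2.boxPoints(cv2.minAreaRect(q[:,:2].astype(np.float32)*1000)).round().tolist())
E
python3 lid.py
```

```text
[0.45414913 0.41282301 0.29777242] [ 1.08016132 -0.20117383 -2.29197684] [-0.08054138  0.15264948 -0.00385314] 0.012066509722092902
[[ 0.298  0.954  0.001]
 [ 0.954 -0.298  0.001]
 [ 0.001  0.001 -1.   ]]
grasp [0.4543186  0.41292167 0.13077254]
top 1579 normal in tool [-0.367  0.004 -0.93 ] tilt 21.55357185333882 lo [0.42294947 0.32360943 0.0818491 ] hi [0.5980074  0.46431649 0.13983814] [[422.0, 363.0], [562.0, 321.0], [602.0, 452.0], [462.0, 494.0]]
scene 1189 normal in tool [-0.363 -0.005 -0.932] tilt 21.336218326511894 lo [0.41792436 0.31994134 0.07651223] hi [0.59348303 0.47897368 0.13412009] [[416.0, 359.0], [556.0, 314.0], [600.0, 450.0], [460.0, 496.0]]
```

The lid has turned 21° about the pinch axis in the grip, with its left side up. I'll square it to the bench at a clear spot, lower the low edge to the bench, and press lightly with a softer grip so it turns flat.

>>> carry_out(targets=[{"hand":0,"x":-0.02,"y":-0.003,"z":0,"ax":0,"ay":0,"az":-0.1},{"hand":0,"x":-0.02,"y":-0.003,"z":0,"ax":0,"ay":0,"az":-0.2},{"hand":0,"x":-0.02,"y":-0.003,"z":0.01,"ax":0,"ay":0,"az":-0.3},{"hand":0,"x":-0.02,"y":-0.003,"z":0.03,"ax":0,"ay":0,"az":-0.3},{"hand":0,"x":-0.02,"y":-0.003,"z":0.05,"ax":0,"ay":0,"az":-0.3},{"hand":0,"x":-0.02,"y":-0.003,"z":0.06,"ax":0,"ay":0,"az":-0.3},{"hand":0,"x":-0.02,"y":-0.003,"z":0.06,"ax":0,"ay":0,"az":-0.3}], newtons=25)

```text
t: 8.45
tool_pos: [0.4446, 0.3942, 0.2354]
orientation: [-2.225, -2.217, 0.005]
force: [0.8, -0.1, -2.1]
opening: 0.0119
gripper_force: 25.0
```

```bash
python3 lid.py
```

```text
[0.4445677  0.39419012 0.23542661] [ 0.82918295 -0.12495584 -2.11268068] [-0.10810876  0.1527655   0.01530524] 0.011919666942133054
[[ 0.004  1.    -0.002]
 [ 1.    -0.004 -0.002]
 [-0.002 -0.002 -1.   ]]
grasp [0.44417454 0.39389073 0.06842734]
top 1168 normal in tool [-0.374  0.006 -0.927] tilt 21.86537143890119 lo [0.42765286 0.33736144 0.01881067] hi [0.57491047 0.47439953 0.07968303] [[428.0, 338.0], [574.0, 337.0], [575.0, 474.0], [429.0, 475.0]]
scene 830 normal in tool [-0.369  0.003 -0.929] tilt 21.55695071596572 lo [0.42265573 0.33680037 0.01722675] hi [0.56945226 0.47264256 0.0754607 ] [[423.0, 337.0], [569.0, 336.0], [570.0, 472.0], [423.0, 473.0]]
```

>>> carry_out(targets=[{"hand":0,"x":0,"y":0,"z":0.005,"ax":0,"ay":0,"az":0},{"hand":0,"x":0,"y":0,"z":0.009,"ax":0,"ay":0,"az":0},{"hand":0,"x":0,"y":0,"z":0.013,"ax":0,"ay":0,"az":0},{"hand":0,"x":0,"y":0,"z":0.016,"ax":0,"ay":0,"az":0},{"hand":0,"x":0,"y":0,"z":0.016,"ax":0,"ay":0,"az":0}])

```text
t: 9.18
tool_pos: [0.4451, 0.3949, 0.2216]
orientation: [-2.224, -2.218, -0.001]
force: [-2.2, -0.3, 1.9]
opening: 0.0122
gripper_force: 25.0
```

>>> carry_out(targets=[{"hand":0,"x":0,"y":0,"z":0.004,"ax":0,"ay":0,"az":0},{"hand":0,"x":0,"y":0,"z":0.008,"ax":0,"ay":0,"az":0},{"hand":0,"x":0,"y":0,"z":0.011,"ax":0,"ay":0,"az":0},{"hand":0,"x":0,"y":0,"z":0.013,"ax":0,"ay":0,"az":0},{"hand":0,"x":0,"y":0,"z":0.013,"ax":0,"ay":0,"az":0}])

```text
t: 9.8
tool_pos: [0.4463, 0.3967, 0.2114]
orientation: [-2.224, -2.219, -0.012]
force: [-0.8, 6.0, 10.7]
opening: 0.0114
gripper_force: 26.5
```

```bash
python3 lid.py
```

```text
[0.44634266 0.39666471 0.21139238] [-0.75487593  5.95069792 10.67285664] [0.77112545 0.13764603 0.12102213] 0.01142283239583182
[[ 0.002  1.     0.005]
 [ 1.    -0.002  0.006]
 [ 0.006  0.005 -1.   ]]
grasp [0.4472125  0.39761465 0.04439734]
top 1120 normal in tool [-0.188  0.002 -0.982] tilt 11.137226991565885 lo [0.43080619 0.3353378  0.01044736] hi [0.57695627 0.47915107 0.04390772] [[430.0, 478.0], [431.0, 335.0], [578.0, 336.0], [577.0, 479.0]]
scene 632 normal in tool [-0.175 -0.003 -0.984] tilt 10.443505606139222 lo [0.42458093 0.33405198 0.01001262] hi [0.5725823  0.47904546 0.03819319] [[424.0, 477.0], [425.0, 334.0], [574.0, 336.0], [572.0, 479.0]]
```

>>> carry_out(targets=[{"hand":0,"x":0,"y":0,"z":0.001,"ax":0,"ay":0,"az":0},{"hand":0,"x":0,"y":0,"z":0.002,"ax":0,"ay":0,"az":0},{"hand":0,"x":0,"y":0,"z":0.003,"ax":0,"ay":0,"az":0},{"hand":0,"x":0,"y":0,"z":0.004,"ax":0,"ay":0,"az":0},{"hand":0,"x":0,"y":0,"z":0.004,"ax":0,"ay":0,"az":0}], newtons=10)

```text
t: 10.52
tool_pos: [0.445, 0.3944, 0.2038]
orientation: [2.225, 2.218, -0.001]
force: [0.7, 1.4, 1.6]
opening: 0.0121
gripper_force: 10.0
```

```bash
python3 lid.py
```

```text
[0.44497464 0.39440299 0.2037672 ] [0.66075465 1.39239525 1.60426691] [ 0.11915542 -0.12349839  0.14330336] 0.012065151446689171
[[ 0.003  1.    -0.   ]
 [ 1.    -0.003 -0.001]
 [-0.001 -0.    -1.   ]]
grasp [0.4448954  0.39431724 0.03676724]
top 1087 normal in tool [-0.058 -0.    -0.998] tilt 3.315099764002714 lo [0.42873933 0.28105898 0.01029019] hi [0.57466984 0.47550513 0.02547248] [[427.0, 473.0], [431.0, 280.0], [577.0, 283.0], [573.0, 476.0]]
scene 601 normal in tool [-0.032  0.004 -0.999] tilt 1.8108896549928746 lo [0.42189803 0.32542665 0.01001134] hi [0.57110146 0.46971504 0.01970885] [[420.0, 469.0], [423.0, 325.0], [572.0, 329.0], [569.0, 473.0]]
```

>>> carry_out(targets=[{"hand":45,"x":0,"y":0,"z":0,"ax":0,"ay":0,"az":0},{"hand":45,"x":0,"y":0,"z":0,"ax":0,"ay":0,"az":0},{"hand":45,"x":0,"y":0,"z":0,"ax":0,"ay":0,"az":0},{"hand":45,"x":0,"y":0,"z":-0.02,"ax":0,"ay":0,"az":0},{"hand":45,"x":0,"y":0,"z":-0.06,"ax":0,"ay":0,"az":0},{"hand":45,"x":0,"y":0,"z":-0.11,"ax":0,"ay":0,"az":0},{"hand":45,"x":0,"y":0,"z":-0.16,"ax":0,"ay":0,"az":0},{"hand":45,"x":0,"y":0,"z":-0.2,"ax":0,"ay":0,"az":0}], newtons=40)

```text
t: 11.62
tool_pos: [0.445, 0.3945, 0.4086]
orientation: [2.224, 2.218, 0.006]
force: [-0.8, 0.1, -0.3]
opening: 0.042
gripper_force: 0.0
```

```bash
python3 lid.py; python3 - <<'E'
from h import *
im,d,w=cloud('top'); np.savez('t5.npz',im=im,w=w); cv2.imwrite('pics/t5.png',cv2.resize(im[190:300,90:240],(750,550),interpolation=cv2.INTER_CUBIC))
tub=np.array([.499,.207]);Rt=np.array([[.955,.296],[-.296,.955]])
f=w.reshape(-1,3); t=(f[:,:2]-tub)@Rt.T
m=(np.abs(t)<.062).all(1)
b=m&(f[:,2]>.075)&(f[:,2]<.105); r=cv2.minAreaRect(f[b][:,:2].astype(np.float32)*1000); print('bar',b.sum(),f[b].mean(0),r)
rim=(np.abs(t).max(1)<.085)&(f[:,2]>.1)&(f[:,2]<.12); r=cv2.minAreaRect(f[rim][:,:2].astype(np.float32)*1000); print('rim',rim.sum(),r,np.median(f[rim][:,2]))
E
```

```text
[0.44500745 0.39452157 0.40861847] [-0.78321285  0.05093992 -0.26453423] [-0.04943222  0.01036705  0.00303823] 0.041991852470834506
[[ 0.003  1.     0.003]
 [ 1.    -0.003  0.002]
 [ 0.002  0.003 -1.   ]]
grasp [0.44550434 0.39487698 0.24161959]
top 1874 normal in tool [ 0.002  0.003 -1.   ] tilt 0.011505374418684426 lo [0.42694045 0.27527239 0.011585  ] hi [0.57439847 0.47717217 0.01972003] [[427.0, 477.0], [428.0, 275.0], [575.0, 276.0], [574.0, 478.0]]
scene 469 normal in tool [ 0.012  0.004 -1.   ] tilt 0.571285621597082 lo [0.4211352  0.27489886 0.01000159] hi [0.56809553 0.4749472  0.01838137] [[420.0, 473.0], [423.0, 274.0], [571.0, 277.0], [567.0, 475.0]]
bar 311 [0.50174313 0.21050323 0.09398325] ((498.8699645996094, 206.93499755859375), (123.76032257080078, 123.28823852539062), 17.03523063659668)
rim 348 ((501.355224609375, 207.68019104003906), (143.25, 142.09353637695312), 73.35108947753906) 0.10903957228301264
```

View pics/t5.png

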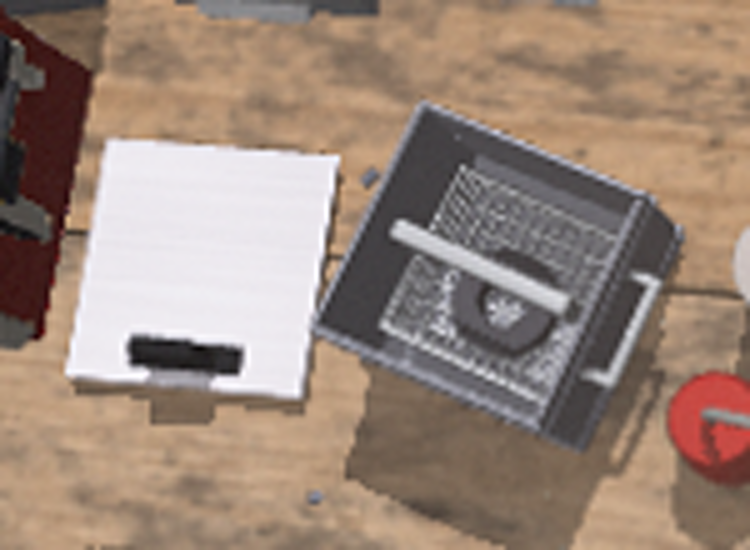

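The lid lies flat and released at crop (205,265). In the open tub the bar runs from about (395,230) to (575,305), with the ring beneath it. I'll move above it for a close look.

>>> carry_out(targets=[{"hand":45,"x":-0.06,"y":0.018,"z":0,"ax":0,"ay":0,"az":0.1},{"hand":45,"x":-0.12,"y":0.036,"z":0,"ax":0,"ay":0,"az":0.2},{"hand":45,"x":-0.165,"y":0.05,"z":0,"ax":0,"ay":0,"az":0.3},{"hand":45,"x":-0.185,"y":0.055,"z":0,"ax":0,"ay":0,"az":0.3},{"hand":45,"x":-0.185,"y":0.055,"z":0,"ax":0,"ay":0,"az":0.3},{"hand":45,"x":-0.185,"y":0.055,"z":0,"ax":0,"ay":0,"az":0.3}])

```text
t: 12.52
tool_pos: [0.4992, 0.2099, 0.4038]
orientation: [-2.531, -1.861, 0.001]
force: [-0.4, 1.1, -0.4]
opening: 0.042
gripper_force: 0.0
```

```bash
python3 - <<'E'
from h import *
s=read_state(); Rm=R.from_rotvec(s['orientation']).as_matrix(); print(s['tool_pos'],'yaz',np.degrees(np.arctan2(Rm[1,1],Rm[0,1])))
tub=np.array([.501,.208]);Rt=np.array([[.955,.296],[-.296,.955]])
im,d,w=cloud('wrist'); np.savez('w6.npz',im=im,w=w); cv2.imwrite('pics/w6.png',im)
for n,im,w in (('wrist',im,w),('top',)+tuple(np.load('t5.npz')[k] for k in('im','w'))):
    f=w.reshape(-1,3); c=im.reshape(-1,3).astype(int); t=(f[:,:2]-tub)@Rt.T
    b=(np.abs(t)<.06).all(1)&(f[:,2]>.086)&(f[:,2]<.104)&(c.min(1)>120)&(np.abs(t[:,0])<.04)
    r=cv2.minAreaRect(f[b][:,:2].astype(np.float32)*1000); print(n,'bar',b.sum(),f[b].mean(0),r,cv2.boxPoints(r).round().tolist())
E
```

```text
[0.49919371 0.2098652  0.40378459] yaz -17.350286051335694
wrist bar 1861 [0.50213958 0.21379335 0.09465766] ((503.3214111328125, 217.21401977539062), (123.37671661376953, 11.78005313873291), 71.17166137695312) [[478.0, 161.0], [489.0, 157.0], [529.0, 274.0], [518.0, 278.0]]
top bar 158 [0.50090108 0.20989938 0.09685196] ((501.3665466308594, 210.76895141601562), (108.29683685302734, 11.494403839111328), 71.27074432373047) [[479.0, 161.0], [489.0, 158.0], [524.0, 260.0], [513.0, 264.0]]
```

View pics/w6.png

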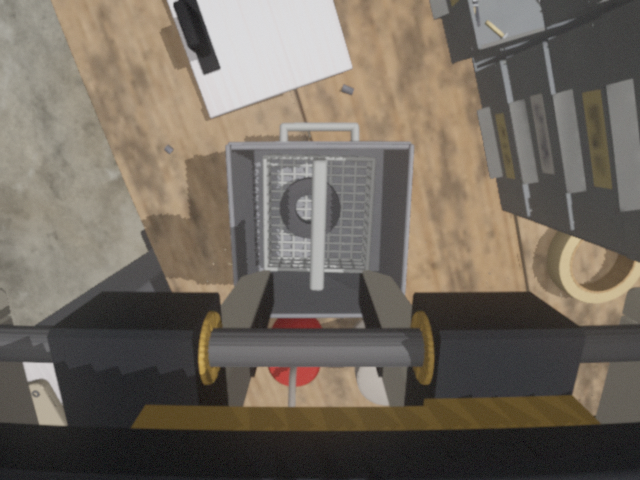

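The wrist view shows the bar upright at columns 313–325, rows 160–288, midway between the fingers. I'll go down with a 42 mm opening and grip it.

>>> carry_out(targets=[{"hand":45,"x":0.004,"y":0.0015,"z":0.05,"ax":0,"ay":0,"az":0.025},{"hand":45,"x":0.004,"y":0.0015,"z":0.09,"ax":0,"ay":0,"az":0.025},{"hand":45,"x":0.004,"y":0.0015,"z":0.12,"ax":0,"ay":0,"az":0.025},{"hand":45,"x":0.004,"y":0.0015,"z":0.14,"ax":0,"ay":0,"az":0.025},{"hand":45,"x":0.004,"y":0.0015,"z":0.15,"ax":0,"ay":0,"az":0.025},{"hand":45,"x":0.004,"y":0.0015,"z":0.15,"ax":0,"ay":0,"az":0.025}], newtons=60)

```text
t: 13.32
tool_pos: [0.5018, 0.2133, 0.2537]
orientation: [-2.553, -1.83, 0.002]
force: [-0.1, -0.5, -0.6]
opening: 0.0415
gripper_force: 0.0
```

>>> carry_out(targets=[{"hand":0,"x":0,"y":0,"z":0,"ax":0,"ay":0,"az":0},{"hand":0,"x":0,"y":0,"z":0,"ax":0,"ay":0,"az":0},{"hand":0,"x":0,"y":0,"z":0,"ax":0,"ay":0,"az":0},{"hand":0,"x":0,"y":0,"z":0,"ax":0,"ay":0,"az":0},{"hand":0,"x":0,"y":0,"z":-0.005,"ax":0,"ay":0,"az":0},{"hand":0,"x":0,"y":0,"z":-0.012,"ax":0,"ay":0,"az":0},{"hand":0,"x":0,"y":0,"z":-0.02,"ax":0,"ay":0,"az":0},{"hand":0,"x":0,"y":0,"z":-0.02,"ax":0,"ay":0,"az":0}], newtons=60)

```text
t: 14.32
tool_pos: [0.5026, 0.2129, 0.2753]
orientation: [2.554, 1.829, 0.003]
force: [-0.3, -0.5, -5.4]
opening: 0.0118
gripper_force: 60.0
```

>>> carry_out(targets=[{"hand":0,"x":0,"y":0,"z":-0.012,"ax":0,"ay":0,"az":0},{"hand":0,"x":0,"y":0,"z":-0.03,"ax":0,"ay":0,"az":0},{"hand":0,"x":0,"y":0,"z":-0.052,"ax":0,"ay":0,"az":0},{"hand":0,"x":0,"y":0,"z":-0.077,"ax":0,"ay":0,"az":0},{"hand":0,"x":0,"y":0,"z":-0.1,"ax":0,"ay":0,"az":0},{"hand":0,"x":0,"y":0,"z":-0.12,"ax":0,"ay":0,"az":0},{"hand":0,"x":0,"y":0,"z":-0.13,"ax":0,"ay":0,"az":0},{"hand":0,"x":0,"y":0,"z":-0.135,"ax":0,"ay":0,"az":0}])

```text
t: 15.32
tool_pos: [0.5022, 0.2128, 0.4097]
orientation: [2.554, 1.829, 0.001]
force: [0.7, 0.5, -5.7]
opening: 0.0117
gripper_force: 60.0
```

>>> carry_out(targets=[{"hand":0,"x":0,"y":0,"z":0,"ax":0,"ay":0,"az":0},{"hand":0,"x":0,"y":0,"z":0,"ax":0,"ay":0,"az":0},{"hand":0,"x":0,"y":0,"z":0,"ax":0,"ay":0,"az":0},{"hand":0,"x":0,"y":0,"z":0,"ax":0,"ay":0,"az":0}])

```text
t: 15.82
tool_pos: [0.5021, 0.2128, 0.4087]
orientation: [-2.554, -1.829, 0.001]
force: [0.7, 0.1, -4.3]
opening: 0.0115
gripper_force: 60.0
```

```bash
python3 - <<'E'
from h import *
im,d,w=cloud('scene'); im2,d2,w2=cloud('wrist'); np.savez('e.npz',w=w,w2=w2,im=im,im2=im2)
cv2.imwrite('pics/e.png',np.hstack([cv2.resize(im[90:260,150:290],(395,480)),cv2.resize(im2[100:400,130:500],(400,324)) [:480].copy() if 0 else cv2.copyMakeBorder(cv2.resize(im2[100:400,130:500],(400,324)),0,156,0,0,cv2.BORDER_CONSTANT)]))
f=w.reshape(-1,3)
b=(np.abs(f[:,0]-.5)<.1)&(np.abs(f[:,1]-.21)<.09)&(f[:,2]>.13)&(f[:,2]<.26);print(b.sum(),np.percentile(f[b],[1,50,99],axis=0).round(3))
print(read_state()['force'],read_state()['dq'].round(3),read_state()['wrist_torque'])
E
```

```text
1226 [[0.435 0.142 0.155]
 [0.489 0.2   0.176]
 [0.56  0.274 0.259]]
[ 0.31076954 -0.51242821 -4.66289587] [ 0.001 -0.003  0.     0.001  0.001  0.001] [-0.0923457   0.08037348  0.00850292]
```

View pics/e.png

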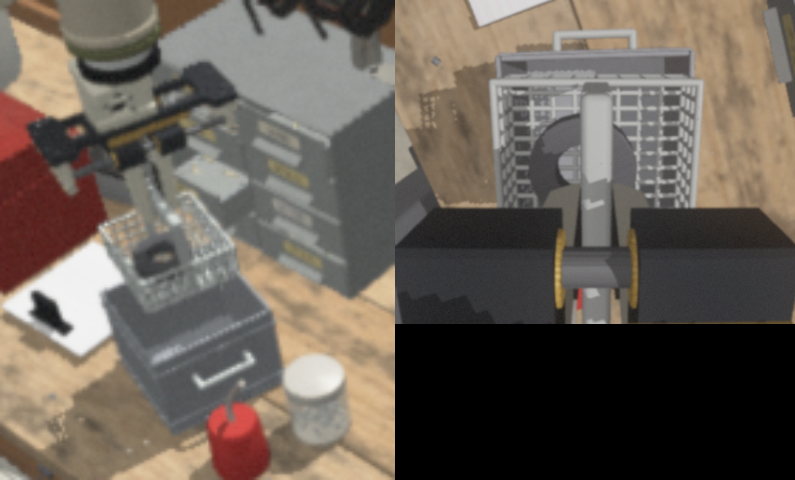

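The basket hangs above the tub with the ring in it, and the lid is flat to the left. I'll check that the bar is level before handing in.

```bash
python3 - <<'E'
from h import *
z=np.load('e.npz'); w=z['w2']
# wrist image: bar strip columns/rows (crop scale 1.08)
a=w[185:290,310:330].reshape(-1,3); a=a[(a[:,2]>.22)&(a[:,2]<.28)]
u=(a[:,:2]-[.502,.2128])@[.322,.947]; k=np.polyfit(u,a[:,2],1); print('bar',len(a),u.min(),u.max(),k,np.degrees(np.arctan(k[0])))
# basket rim points z~.2
b=w.reshape(-1,3); t=(b[:,:2]-[.502,.2118])@np.array([[.947,.322],[-.322,.947]]).T
for x0,x1 in((-.056,-.046),(.046,.056)):
    m=(t[:,0]>x0)&(t[:,0]<x1)&(np.abs(t[:,1])<.06)&(b[:,2]>.185)&(b[:,2]<.22); print(x0,m.sum(),np.percentile(b[m,2],[50,90]) if m.sum() else '')
E
```

```text
bar 2095 0.009514623719010348 0.052108219984030056 [-0.02097104  0.24962962] -1.2013758476830916
-0.056 35 [0.19651043 0.19760225]
0.046 444 [0.19679293 0.19773112]
```

Level to about 1°, so I'm handing in.

```bash
python3 -c "
from plant import robot
print(robot.close_job())"
```

```text
the job is handed in; nothing more can be done
None
```

I handed the job in with the lid flat and released on the bench left of the tub, and the basket with its ring held level to about 1° some 45 mm above the rim. On the way down the lid caught the cabinet's open drawer and twisted in the grip, so I set it down nearer the robot; no verdict came back.

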